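# Put the returned hardware back into its stock bins

### The job

Four pieces of hardware have come back to the packing bench: a round wooden knob, a steel bar pull, a single coat hook and a castor. Put each one back in the bin of the blue crate that already holds its own kind, standing on the bin's floor the same way up as the stock there, not on top of it. The square knob and the double hook have no bin: leave them where they are.

Things in the scene. Friction and masses are not known exactly. Their poses are not given: they have to be found in the camera images.
- knob: turned round knob of dark wood, mushroom shape: 40 mm diameter at its widest (21 to 27 mm up), neck 21 mm, foot 25 mm, 36 mm high, 45 g. Stands on its foot on a 3 mm cardboard sheet on the bench, with the other strays and small clutter at least 75 mm apart, centre to centre; origin at the centre of its underside, z up.
- pull: steel T-bar drawer pull: a straight round bar 84 mm long, 11 mm thick, along its x, axis 28.5 mm up, on two 12 mm legs at x = -30 and +30 mm with 18 mm feet; 34 mm high, about 85 g. Stands on its legs on the cardboard sheet; origin midway between the feet at their underside, z up.
- hook: single steel coat hook lying on its plate, 70 (x) x 28 (y) x 5 mm. One 11 mm thick round prong in the plane y = 0: up from the plate at x = -12 mm, 30 mm high at x = -10, 38 mm high at x = +4, ending in a 16 mm ball at x = +24, top 49 mm; can be pinched across y. About 95 g. On the cardboard sheet; origin at the centre of the plate's underside, z up.
- castor: steel castor standing on its 50 x 50 x 4 mm plate, wheel up: fork of two cheeks, 28 mm over both (y), x from -5 to +21 mm, 16 to 44 mm up, can be gripped across y; between them a black wheel, 40 mm diameter, 18 wide, axle along y at x = +10, 40 mm up. 60 mm high, about 140 g. On the cardboard sheet; origin at the centre of the plate's underside, z up.
- square_knob: look-alike of the knob, without a bin: same dark wood but a square head 40 x 40 mm (18 to 36 mm up) on a 25 mm round foot, 36 mm high. Stands on the cardboard sheet. Origin at the centre of its underside.
- double_hook: look-alike of the hook, without a bin: same 70 x 28 x 5 mm steel plate but two prongs that spread to y = -24 and +24 mm, with 16 mm balls, 49 mm high. On the cardboard sheet. Origin at the centre of the plate's underside.
- bin_knob: white open bin, 122 (x) x 142 (y) x 45 mm high, walls and floor 3 mm, fixed; origin at the centre of its underside. Four alike stand two by two, in any order, in a blue crate with walls 52 mm high. This one's stock: two round wooden knobs like knob, fixed along its +y wall. The floor left free is 116 mm (x) by 95 mm (y) at its -y wall, its middle at x 0, y -22 mm.
- bin_pull: white open bin, 122 (x) x 142 (y) x 45 mm high, walls and floor 3 mm, fixed; origin at the centre of its underside. Four alike stand two by two, in any order, in a blue crate with walls 52 mm high. This one's stock: two bar pulls like pull, along x, fixed along its +y wall. The floor left free is 116 mm (x) by 98 mm (y) at its -y wall, its middle at x 0, y -22 mm.
- bin_hook: white open bin, 122 (x) x 142 (y) x 45 mm high, walls and floor 3 mm, fixed; origin at the centre of its underside. Four alike stand two by two, in any order, in a blue crate with walls 52 mm high. This one's stock: a single hook like hook, along x, fixed along its +y wall. The floor left free is 116 mm (x) by 102 mm (y) at its -y wall, its middle at x 0, y -20 mm.
- bin_castor: white open bin, 122 (x) x 142 (y) x 45 mm high, walls and floor 3 mm, fixed; origin at the centre of its underside. Four alike stand two by two, in any order, in a blue crate with walls 52 mm high. This one's stock: two castors like castor, wheels up, fixed along its +y wall. The floor left free is 116 mm (x) by 81 mm (y) at its -y wall, its middle at x 0, y -28 mm.
Not all that is in view belongs to the job. What is shaped like the double_hook but green or red is not meant.

How it is judged:
By the outcome, as a careful person would: the job done as asked, in the order asked, and still so for the second after the job is handed in, with the robot touching nothing.
It also fails if it takes over 112 s, if anything falls off the work surface, if the arm or the gripper's body presses on something with over 40 N, if the wrist force passes 120 N, or if a joint passes its speed limit or range.

### The arm

A 6-joint arm with a two-finger parallel gripper is mounted at the origin on the work surface. World frame = base frame: x ahead of the robot, y to its left, z up, the work surface at z = 0. Lengths are in m, angles in rad, forces in N, time in s.
With the tool pointing down it reaches from about 0.35 to 0.875 m from the base axis. Payload 4.2 kg.
Tool frame: the origin (TCP) lies on the centre line of the jaws, within the pads' length; the fingertips stand 19 mm ahead of it and the grasp point (between the pads) is the TCP; z points along the fingers, y is the line along which they close (so a half turn about z gives the same grasp; the last joint's range is limited). The gripper opens to 87 mm and grips with 3 to 60 N. Pads are 19 mm wide; open, the fingers measure 117 mm over their backs; the gripper's body (75 mm by 190 mm) begins 51 mm behind the grasp point.
Start: joints at [1.605, 0.385, 0.008, 0, -1.194, -0.259], TCP at [0.139, 0.609, 0.206] pointing down, gripper open.
Joint ranges: [-3.14, 3.14], [-1.21, 2.06], [-1.07, 1.41], [-3.16, 2.05], [-2.99, -0.16], [-3.1, 3.1]. Speed limits (rad/s): [2.79, 2.79, 3.14, 3.14, 3.14, 3.14].

### API

Orientations are given as a rotation vector (axis times angle).
In Python, from workcell import arm, vision, hand_in gives the robot as it stands.
- The arm moves only by the tool step_arm, never from a script. Its argument "steps" is a list of rows, each an object with "gripper": the opening, from -1 (shut) to 1 (fully open); "delta_pos": the shift along the tool's x, y, z in fractions of the full range, 1 being 750 mm, a list of three; "roll": the turn about the tool's z in parts of the range, where 1.0 means pi/2 rad. In form: [{"gripper": gripper, "delta_pos": [dx, dy, dz], "roll": roll}, ...]. A call has 1 to 20 rows; each row is the pose to reach, as a shift and turn from the pose commanded when the call began, along the tool's axes at that moment; what a row does not reach only later rows make up. A row lasts 1/8 s, in which the tool goes at most 62.5 mm and 10.7 degrees, less where a joint would pass 70% of its speed; a pose out of reach is approached as far as the arm can. A call with a gripper value outside its range is refused whole. The fingers move at their own pace and stop on an object; "squeeze" is the grip in N (left out, the last holds). Time passes only in rows, so rows that repeat a pose let the fingers close. It gives the time, the measured TCP pose, the force, the opening and the grip force at its end, in the units of the state.
- arm.state(): the state, without advancing time (a new reading comes with each control period).
- vision.read_camera(name): name is "scene" or "top" or "wrist"; returns the picture (480x640x3 uint8, red, green, blue); there is no depth.
- vision.camera_model(name): a dict with "fovy" (degrees; the focal length in pixels is half the picture's height over the tangent of half this angle, whatever the lens; pixels are square), "cx", "cy" (the principal point, pixels), "xyz" and "rotation" of the camera in the world; the wrist camera has in their place "hand_eye" (4x4, takes a point from camera to tool coordinates, whose origin is the TCP and whose axes are the flange's). Camera axes: x right, y up, looking along -z (the intrinsics and any distortion apply to the point x, -y, -z); pixel columns grow to the right and rows downward; lengths in m; the calibration is good to about 2 mm. The wrist camera is an equidistant fisheye: a pixel r from the principal point sees the ray r / f radians off the axis. A picture is of the moment at which its call begins: read the wrist's pose just before it. camera_model takes no time and is no camera call.
- hand_in(): hands the job in; it is judged then, once.
The state is a dict: "time_s": time; "qpos": joint angles; "qd": joint speeds; "joint_efforts": joint torques, N m; "eef_pos": TCP position; "tcp_rot": TCP orientation; "wrist_force": force on the tool from outside, world axes, zero at the start; "ft_torque": the same for the moment, N m; "width": finger opening in m; "grip_force": force on a finger pad.
Only numpy, scipy, OpenCV 4.12 (cv2) and the standard library are available. Lean on these libraries where they do the work, as an engineer would, in place of code of your own. Each camera call takes 0.05 s, during which the arm holds its last target. There are 200 camera calls.

## Working session

There is one attempt and no reset: what is moved stays moved. The work goes in short steps, Python scripts to look and compute and a tool call to move; the robot and the scene stay as the last step left them, time stands still between calls to the robot, and variables do not carry over. Pictures are saved under pics/ and viewed, at most 14 in all, crops included, and the job is handed in when it is done.

Besides the shell and the picture viewer there is one more tool, called after ">>>" in YAML: its name, and indented under it one key for each argument. step_arm: Moves the arm, as the interface text tells. Its arguments: {"type":"object","properties":{"steps":{"type":"array","items":{"type":"object","properties":{"gripper":{"type":"number"},"delta_pos":{"type":"array","items":{"type":"number"}},"roll":{"type":"number"}}}},"squeeze":{"type":"number"}},"required":["steps"]}

```bash
mkdir -p pics; ls; python3 - <<'E'
from workcell import arm, vision
import cv2
s=arm.state();print(s)
for n in("scene","top","wrist"):
    print(n,vision.camera_model(n))
    cv2.imwrite(f"pics/{n}0.png",vision.read_camera(n)[:,:,::-1])
E
```

```text
pics
{'time_s': 0.0, 'qpos': array([ 1.60459240e+00,  3.85565588e-01,  6.60260228e-03, -5.00987081e-04,
       -1.19399407e+00, -2.58618568e-01]), 'qd': array([ 0.0012771 , -0.00166816,  0.00097355,  0.00199242,  0.00011149,
       -0.00021385]), 'joint_efforts': array([ 1.39859912e-03, -3.90658915e+01,  1.87408483e+01,  4.21994403e+00,
        1.11012973e-02, -1.75497066e-04]), 'eef_pos': array([0.1391632 , 0.60864504, 0.20514481]), 'tcp_rot': array([ 3.11954035e+00, -3.52447978e-01, -2.28992127e-04]), 'wrist_force': array([ 0.85735513, -0.13647825,  0.07483853]), 'ft_torque': array([-0.02769096, -0.00859357, -0.01142167]), 'grip_force': 0.0, 'width': 0.08679825261938687}
scene {'fovy': 43.78324078428566, 'cx': 323.4794831917352, 'cy': 234.8013004870192, 'xyz': array([ 0.9124228 , -0.6409001 ,  0.86207189]), 'rotation': array([0.70001328, 0.22623705, 0.57679829])}
top {'fovy': 44.55205268743864, 'cx': 313.01958862344264, 'cy': 226.64607299860063, 'xyz': array([ 0.3335238 , -0.07272781,  1.41373235]), 'rotation': array([ 0.08769363, -0.08115774, -1.57181363])}
wrist {'fovy': 65.70646984690485, 'cx': 323.1397449184985, 'cy': 239.358957338906, 'hand_eye': array([[ 9.46920250e-04,  9.53416466e-01,  3.01655675e-01,
         8.35686381e-02],
       [ 9.99997697e-01, -3.21831773e-04, -2.12188403e-03,
        -7.70133137e-04],
       [-1.92595679e-03,  3.01656989e-01, -9.53414575e-01,
        -1.78867144e-01],
       [ 0.00000000e+00,  0.00000000e+00,  0.00000000e+00,
         1.00000000e+00]])}
```

View pics/top0.png

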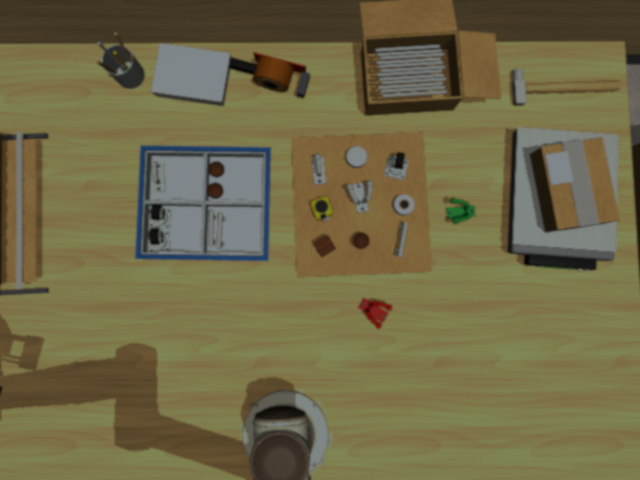

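View pics/scene0.png

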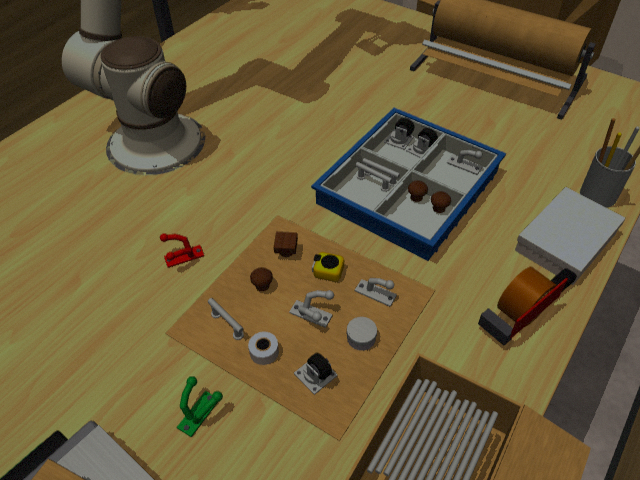

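The top picture shows these strays on the sheet: round knob (361,240), square knob (324,245), pull (401,238), single hook (319,168), double hook (360,195), castor (397,164). Red (376,311) and green (461,210) hooks, the tape rolls (403,204) and (357,156), and the tape measure (321,208) are distractors. In the crate, the hook bin is top-left, knobs top-right, castors bottom-left and pulls bottom-right, and all stock is on the image-left (+y) side.

```bash
cat > h.py <<'E'
import numpy as np, cv2
from scipy.spatial.transform import Rotation as R
from workcell import arm, vision
class Cam:
    def __init__(s,name,st=None):
        m=vision.camera_model(name); s.f=240/np.tan(np.radians(m["fovy"]/2)); s.c=np.array([m["cx"],m["cy"]]); s.fish=name=="wrist"
        if s.fish:
            T=np.eye(4);T[:3,:3]=R.from_rotvec(st["tcp_rot"]).as_matrix();T[:3,3]=st["eef_pos"];T=T@m["hand_eye"]
            s.R,s.p=T[:3,:3],T[:3,3]
        else: s.R,s.p=R.from_rotvec(m["rotation"]).as_matrix(),m["xyz"]
    def proj(s,P):
        q=(np.atleast_2d(P)-s.p)@s.R; q=q*[1,-1,-1]
        if s.fish:
            r=np.hypot(q[:,0],q[:,1])+1e-12; return s.c+s.f*(np.arctan2(r,q[:,2])/r)[:,None]*q[:,:2]
        return s.c+s.f*q[:,:2]/q[:,2:]
    def ray(s,uv,z):
        d=(np.atleast_2d(uv)-s.c)/s.f
        if s.fish:
            r=np.hypot(d[:,0],d[:,1])+1e-12; v=np.c_[d*(np.sin(r)/r)[:,None],np.cos(r)]
        else: v=np.c_[d,np.ones(len(d))]
        v=(v*[1,-1,-1])@s.R.T
        return s.p+v*((z-s.p[2])/v[:,2])[:,None]
    def ortho(s,img,x0,x1,y0,y1,z,k):
        # up=+x, left=+y, k px per m
        X,Y=np.meshgrid(np.arange(x1,x0,-1/k),np.arange(y1,y0,-1/k),indexing="ij")
        m=s.proj(np.c_[X.ravel(),Y.ravel(),np.full(X.size,z)]).reshape(*X.shape,2).astype(np.float32)
        return cv2.remap(img,m[...,0],m[...,1],cv2.INTER_LINEAR)
def shot(name,fn=None):
    st=arm.state(); im=vision.read_camera(name)[:,:,::-1].copy()
    if fn: cv2.imwrite(fn,im)
    return Cam(name,st),im
def local(P,yaw=None):
    st=arm.state();M=R.from_rotvec(st["tcp_rot"]).as_matrix()
    return (M.T@(np.array(P)-st["eef_pos"])*1000).round(1)
def tyaw():
    M=R.from_rotvec(arm.state()["tcp_rot"]).as_matrix(); return M
E
python3 - <<'E'
from h import *
c=Cam("top")
for n,uv,z in [("knob",(361,240),.03),("sq",(324,245),.03),("pull",(401,238),.03),("hook",(319,168),.008),("dh",(360,195),.03),("castor",(397,164),.007),("crTL",(137,147),.052),("crTR",(271,147),.052),("crBR",(269,260),.052),("crBL",(136,258),.052),("mid",(206,205),.045),("sheetTL",(292,136),.003),("sheetBR",(431,271),.003)]:
    print(n,c.ray(uv,z)[0].round(3))
print(tyaw().round(3), Cam("wrist",arm.state()).p)
E
```

```text
knob [ 0.451 -0.181  0.03 ]
sq [ 0.439 -0.093  0.03 ]
pull [ 0.455 -0.276  0.03 ]
hook [ 0.629 -0.082  0.008]
dh [ 0.559 -0.18   0.03 ]
castor [ 0.639 -0.272  0.007]
crTL [0.672 0.35  0.052]
crTR [0.671 0.032 0.052]
crBR [0.403 0.035 0.052]
crBL [0.408 0.345 0.052]
mid [0.533 0.185 0.045]
sheetTL [ 0.71  -0.016  0.003]
sheetBR [ 0.378 -0.35   0.003]
[[ 0.975 -0.223 -0.   ]
 [-0.223 -0.975 -0.002]
 [ 0.     0.002 -1.   ]] [0.2208513  0.59122682 0.38428236]
```

The rows are not in the units I measure in: shifts go in shares of 750 mm and turns go in shares of pi/2 rad. I convert before sending: 484 mm is 0.6453, 319 mm is 0.4253, -0.225 rad is -0.1432.

>>> step_arm:
  steps:
    - {"gripper":1,"delta_pos":[0.6453,0.4253,-0.1],"roll":-0.1432}
    - {"gripper":1,"delta_pos":[0.6453,0.4253,-0.1],"roll":-0.1432}
    - {"gripper":1,"delta_pos":[0.6453,0.4253,-0.1],"roll":-0.1432}
    - {"gripper":1,"delta_pos":[0.6453,0.4253,-0.1],"roll":-0.1432}
    - {"gripper":1,"delta_pos":[0.6453,0.4253,-0.1],"roll":-0.1432}
    - {"gripper":1,"delta_pos":[0.6453,0.4253,-0.1],"roll":-0.1432}
    - {"gripper":1,"delta_pos":[0.6453,0.4253,-0.1],"roll":-0.1432}
    - {"gripper":1,"delta_pos":[0.6453,0.4253,-0.1],"roll":-0.1432}
    - {"gripper":1,"delta_pos":[0.6453,0.4253,-0.1],"roll":-0.1432}
    - {"gripper":1,"delta_pos":[0.6453,0.4253,-0.1],"roll":-0.1432}
    - {"gripper":1,"delta_pos":[0.6453,0.4253,-0.1],"roll":-0.1432}
    - {"gripper":1,"delta_pos":[0.6453,0.4253,-0.1],"roll":-0.1432}
    - {"gripper":1,"delta_pos":[0.6453,0.4253,-0.1],"roll":-0.1432}
    - {"gripper":1,"delta_pos":[0.6453,0.4253,-0.1],"roll":-0.1432}

```text
time_s: 1.9
eef_pos: [0.5395, 0.1911, 0.2813]
tcp_rot: [-3.142, -0.003, -0.0]
wrist_force: [-0.1, 0.1, 0.5]
width: 0.0867
grip_force: 0.0
```

```bash
python3 - <<'E'
from h import *
s=arm.state();print(s["time_s"],s["eef_pos"],s["qpos"].round(2));print(tyaw().round(3))
c,im=shot("wrist","pics/w1.png")
cv2.imwrite("pics/o1.png",c.ortho(im,.38,.70,.01,.37,.045,2000)) 
E
```

```text
1.9 [0.53947257 0.19111628 0.28132796] [ 0.62  0.25  0.   -0.   -1.32  0.95]
[[ 1.     0.002  0.   ]
 [ 0.002 -1.     0.   ]
 [ 0.    -0.    -1.   ]]
```

To row units: 370 mm is 0.4933.

>>> step_arm:
  steps:
    - {"gripper":1,"delta_pos":[0,0.4933,0],"roll":0}
    - {"gripper":1,"delta_pos":[0,0.4933,0],"roll":0}
    - {"gripper":1,"delta_pos":[0,0.4933,0],"roll":0}
    - {"gripper":1,"delta_pos":[0,0.4933,0],"roll":0}
    - {"gripper":1,"delta_pos":[0,0.4933,0],"roll":0}
    - {"gripper":1,"delta_pos":[0,0.4933,0],"roll":0}
    - {"gripper":1,"delta_pos":[0,0.4933,0],"roll":0}
    - {"gripper":1,"delta_pos":[0,0.4933,0],"roll":0}
    - {"gripper":1,"delta_pos":[0,0.4933,0],"roll":0}

```text
time_s: 3.08
eef_pos: [0.5403, -0.1783, 0.2814]
tcp_rot: [-3.141, -0.004, -0.0]
wrist_force: [-0.3, 0.4, -0.6]
width: 0.0866
grip_force: 0.0
```

```bash
python3 - <<'E'
from h import *
s=arm.state();print(s["time_s"],s["eef_pos"],s["qpos"].round(2));print(tyaw().round(3))
c,im=shot("wrist","pics/w2.png")
np.save("st2.npy",np.r_[s["eef_pos"],s["tcp_rot"]])
cv2.imwrite("pics/o2.png",c.ortho(im,.38,.68,-.35,-.03,.003,2000)) 
E
```

```text
3.075 [ 0.54026373 -0.17830149  0.28140474] [-0.03  0.25 -0.   -0.   -1.32  1.61]
[[ 1.     0.002  0.   ]
 [ 0.002 -1.     0.   ]
 [ 0.    -0.    -1.   ]]
```

View pics/o2.png

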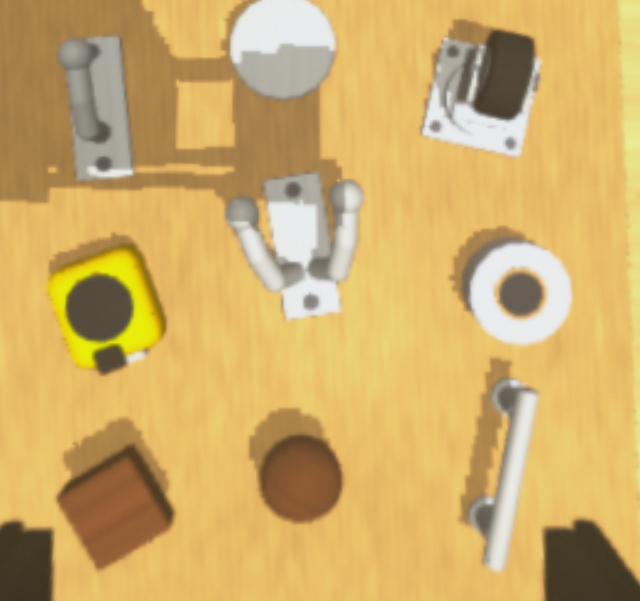

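```bash
python3 -c "
import cv2;a=cv2.imread('pics/o1.png');print(a.shape);cv2.imwrite('pics/o1s.png',cv2.resize(a,None,fx=.8,fy=.8))"
```

```text
(640, 720, 3)
```

View pics/o1s.png

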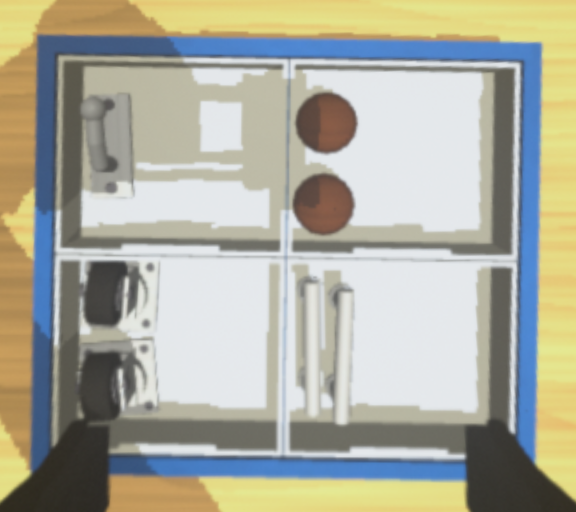

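The sheet ortho (2 px/mm) shows the knob at (301,478), pull bar (530,392)-(495,568), hook plate centre (100,108) with its ball up, castor plate centre (482,96) with its wheel toward +x, square knob (115,507) and double hook (300,245). After parallax correction the sizes match the given ones (bar 84 mm, plates 69.5 and 48.5 mm, head 40 mm). In the crate ortho the four bins are clear: hook top-left, knobs top-right, castors bottom-left, pulls bottom-right, centre (286,259), yaw about -0.012.

The round knob at (0.4505,-0.180) is first.

To row units: 254 mm is 0.3387, 240 mm is 0.32.

>>> step_arm:
  steps:
    - {"gripper":0.38,"delta_pos":[-0.12,0.0027,0.24],"roll":0}
    - {"gripper":0.38,"delta_pos":[-0.12,0.0027,0.24],"roll":0}
    - {"gripper":0.38,"delta_pos":[-0.12,0.0027,0.24],"roll":0}
    - {"gripper":0.38,"delta_pos":[-0.12,0.0027,0.24],"roll":0}
    - {"gripper":0.38,"delta_pos":[-0.12,0.0027,0.24],"roll":0}
    - {"gripper":0.38,"delta_pos":[-0.12,0.0027,0.2933],"roll":0}
    - {"gripper":0.38,"delta_pos":[-0.12,0.0027,0.32],"roll":0}
    - {"gripper":0.38,"delta_pos":[-0.12,0.0027,0.3387],"roll":0}
    - {"gripper":0.38,"delta_pos":[-0.12,0.0027,0.3387],"roll":0}
    - {"gripper":0.38,"delta_pos":[-0.12,0.0027,0.3387],"roll":0}
    - {"gripper":-0.3,"delta_pos":[-0.12,0.0027,0.3387],"roll":0}
    - {"gripper":-0.3,"delta_pos":[-0.12,0.0027,0.3387],"roll":0}
    - {"gripper":-0.3,"delta_pos":[-0.12,0.0027,0.3387],"roll":0}
    - {"gripper":-0.3,"delta_pos":[-0.12,0.0027,0.3387],"roll":0}
    - {"gripper":-0.3,"delta_pos":[-0.12,0.0027,0.3387],"roll":0}
  squeeze: 20

```text
time_s: 5.0
eef_pos: [0.4501, -0.1816, 0.0272]
tcp_rot: [3.142, 0.0, -0.0]
wrist_force: [0.1, -0.3, 0.3]
width: 0.0311
grip_force: 0.0
```

```bash
python3 - <<'E'
from h import *
c,im=shot("wrist","pics/w3.png"); s=arm.state();print(s["width"],s["grip_force"])
c2,t=shot("scene"); 
t=cv2.resize(t[200:330,180:340],None,fx=3,fy=3); a=cv2.resize(im,(480,360))
cv2.imwrite("pics/m3.png",cv2.vconcat([a[100:,:][:200],t])[:600])
E
```

```text
0.03109766679004003 0.0
```

View pics/m3.png

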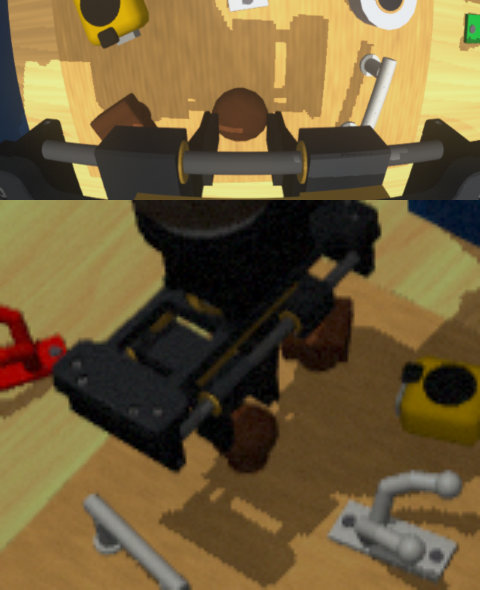

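```bash
python3 - <<'E'
from h import *
s=arm.state();c=Cam("wrist",s);print(c.p)
print(c.ray([(320,287)],.039),c.ray([(320,287)],.030), c.proj([s["eef_pos"]]))
im=cv2.imread("pics/w3.png");hsv=cv2.cvtColor(im,cv2.COLOR_BGR2HSV)
m=((im[:,:,2]>60)&(im[:,:,2]<150)&(im[:,:,0]<60)&(im[:,:,1]<90)).astype(np.uint8)
n,l,st,ce=cv2.connectedComponentsWithStats(m)
for i in range(1,n):
    if st[i,4]>300: print(st[i],ce[i])
# verify with earlier view
a=np.load("st2.npy");c2=Cam("wrist",dict(eef_pos=a[:3],tcp_rot=a[3:]));print(c2.p)
o=c2.proj([[.68-478/2000,-.03-301/2000,.003]]);print(o,c2.ray(o,.027))
E
```

```text
[ 0.53380743 -0.18087895  0.20609421]
[[ 0.45613702 -0.179743    0.039     ]] [[ 0.45195355 -0.17968181  0.03      ]] [[323.70052905 288.03848217]]
[173  92  25  83 399] [187.21303258 137.81203008]
[ 268  250  110   74 4082] [320.67981382 285.56197942]
[  59  258  152   78 2642] [155.43830431 291.34632854]
[ 237  303  173   76 1267] [320.83820047 341.6495659 ]
[475 302 116  39 527] [529.35863378 328.26565465]
[ 177  378  346   35 5568] [357.79471983 399.58656609]
[ 0.62395334 -0.17740728  0.46029213]
[[324.39828651 266.85243114]] [[ 0.45060192 -0.18033769  0.027     ]]
```

```bash
python3 - <<'E'
import cv2
a=cv2.imread("pics/w3.png")[200:380,220:430]
cv2.imwrite("pics/c3.png",cv2.resize(a,None,fx=3,fy=3,interpolation=cv2.INTER_CUBIC))
E
```

```text
(no output)
```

View pics/c3.png

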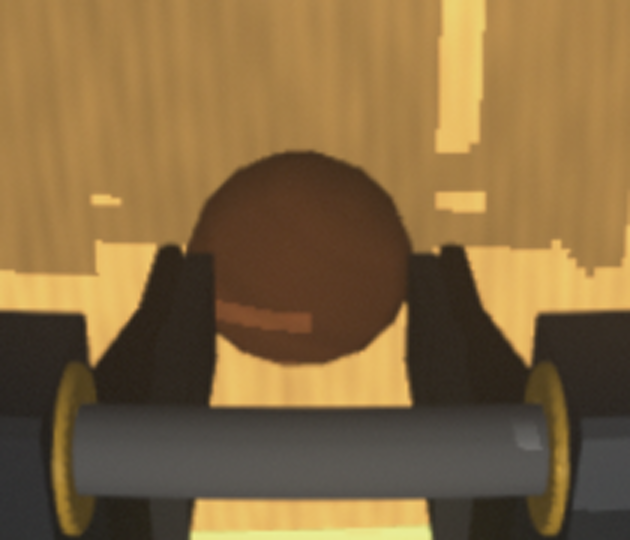

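```bash
python3 - <<'E'
from h import *
c=Cam("wrist",arm.state())
for z in(.008,.02,.03,.04):
  print(z,(c.proj([[.45+.0095,-.1816-.0155,z],[.45+.0095,-.1816+.0155,z],[.45-.0095,-.1816-.0155,z]])-[220,200]).ravel().round()*3, c.ray([(220+180/3,200+248/3),(220+212/3,200+252/3),(220+407/3,200+254/3)],z)[:,:2].round(4).tolist())
for kx in(.450,.455,.46):
  th=np.linspace(0,6.28,60);P=np.vstack([np.c_[kx+r*np.cos(th),-.1805+r*np.sin(th),0*th+z] for r,z in((.02,.024),(.02,.030))])
  q=(c.proj(P)-[220,200])*3;print(kx,q.min(0),q.max(0))
E
```

```text
0.008 [393. 177. 228. 177. 390. 267.] [[0.4444, -0.1561], [0.4436, -0.1624], [0.4432, -0.2004]]
0.02 [396. 198. 225. 198. 393. 294.] [[0.4498, -0.1576], [0.4491, -0.1635], [0.4487, -0.1993]]
0.03 [402. 222. 222. 222. 399. 318.] [[0.4543, -0.1588], [0.4536, -0.1644], [0.4532, -0.1983]]
0.04 [405. 246. 216. 246. 402. 345.] [[0.4588, -0.1601], [0.4582, -0.1653], [0.4578, -0.1973]]
0.45 [190.44084495 151.65097751] [419.04233589 369.63704044]
0.455 [189.31934925 124.15429621] [420.14114161 345.84872458]
0.46 [188.22183701  96.21262115] [421.21910486 321.4771215 ]
```

```bash
python3 - <<'E'
from h import *
a=np.load("st2.npy");c=Cam("wrist",dict(eef_pos=a[:3],tcp_rot=a[3:]));M=R.from_rotvec(a[3:]).as_matrix()
for dz in(.019,.01,0,-.01):
  q=c.proj([a[:3]+M@np.array(p) for p in((.0095,-.0435,dz),(.0095,.0435,dz))])
  w=c.ray(q,.003); print(dz,q.round().tolist(),((.68-w[:,0])*2000).round(),((-.03-w[:,1])*2000).round())
im=cv2.imread("pics/w2.png"); cv2.imwrite("pics/c2.png",cv2.resize(im[240:440,160:490],None,fx=2.3,fy=2.3))
E
```

```text
0.019 [[248.0, 258.0], [399.0, 258.0]] [455. 454.] [ 98. 500.]
0.01 [[245.0, 264.0], [402.0, 264.0]] [472. 471.] [ 88. 510.]
0 [[241.0, 271.0], [406.0, 271.0]] [492. 491.] [ 77. 522.]
-0.01 [[237.0, 279.0], [410.0, 279.0]] [514. 513.] [ 64. 535.]
```

View pics/c2.png

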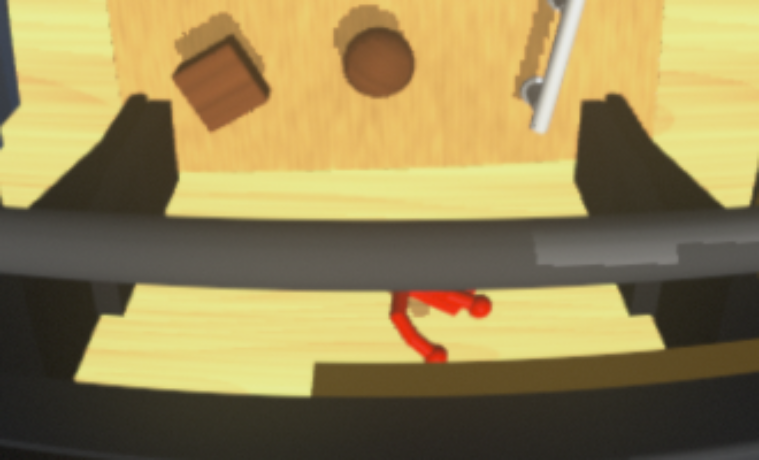

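The close view shows fingertips ending just above the knob's head: the gap is 31 mm with no contact, and the tip pixels fit a point about 16 mm *behind* the reported TCP, not 19 mm ahead. So the real fingers stop about 35 mm short of what the frame claims. I'll open and descend cautiously, watching the force.

To row units: 12 mm is 0.016, 8 mm is 0.0107.

>>> step_arm:
  steps:
    - {"gripper":0.38,"delta_pos":[0,0,0],"roll":0}
    - {"gripper":0.38,"delta_pos":[0,0,0],"roll":0}
    - {"gripper":0.38,"delta_pos":[0,0,0],"roll":0}
    - {"gripper":0.38,"delta_pos":[0,-0.0013,0.0053],"roll":0}
    - {"gripper":0.38,"delta_pos":[0,-0.0013,0.0107],"roll":0}
    - {"gripper":0.38,"delta_pos":[0,-0.0013,0.016],"roll":0}
    - {"gripper":0.38,"delta_pos":[0,-0.0013,0.016],"roll":0}

```text
time_s: 5.98
eef_pos: [0.4497, -0.1806, 0.0148]
tcp_rot: [-3.142, -0.0, 0.002]
wrist_force: [1.0, -0.6, -0.3]
width: 0.0605
grip_force: 0.0
```

```bash
python3 - <<'E'
from h import *
c,im=shot("wrist"); print(arm.state()["eef_pos"],arm.state()["wrist_force"])
cv2.imwrite("pics/c4.png",cv2.resize(im[200:380,220:430],None,fx=2,fy=2,interpolation=cv2.INTER_CUBIC))
E
```

```text
[ 0.44992517 -0.1806149   0.0149996 ] [-0.29021167  0.03333087  0.34334988]
```

View pics/c4.png

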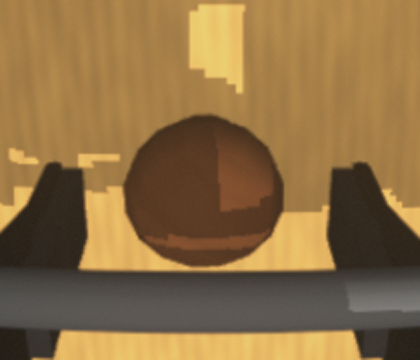

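To row units: 18 mm is 0.024, 15 mm is 0.02.

>>> step_arm:
  steps:
    - {"gripper":0.38,"delta_pos":[0,0,0.008],"roll":0}
    - {"gripper":0.38,"delta_pos":[0,0,0.0147],"roll":0}
    - {"gripper":0.38,"delta_pos":[0,0,0.02],"roll":0}
    - {"gripper":0.38,"delta_pos":[0,0,0.024],"roll":0}
    - {"gripper":0.38,"delta_pos":[0,0,0.024],"roll":0}
    - {"gripper":-0.3,"delta_pos":[0,0,0.024],"roll":0}
    - {"gripper":-0.3,"delta_pos":[0,0,0.024],"roll":0}
    - {"gripper":-0.3,"delta_pos":[0,0,0.024],"roll":0}
    - {"gripper":-0.3,"delta_pos":[0,0,0.024],"roll":0}

```text
time_s: 7.15
eef_pos: [0.4502, -0.1806, -0.0026]
tcp_rot: [3.142, 0.0, 0.0]
wrist_force: [-0.5, 0.9, 0.7]
width: 0.0382
grip_force: 20.0
```

To row units: -276 mm is -0.368, 150 mm is 0.2.

>>> step_arm:
  steps:
    - {"gripper":-0.3,"delta_pos":[0,0,-0.0533],"roll":0}
    - {"gripper":-0.3,"delta_pos":[0,0,-0.1467],"roll":0}
    - {"gripper":-0.3,"delta_pos":[0,0,-0.1467],"roll":0}
    - {"gripper":-0.3,"delta_pos":[0.2,-0.368,-0.1467],"roll":0}
    - {"gripper":-0.3,"delta_pos":[0.2,-0.368,-0.1467],"roll":0}
    - {"gripper":-0.3,"delta_pos":[0.2,-0.368,-0.1467],"roll":0}
    - {"gripper":-0.3,"delta_pos":[0.2,-0.368,-0.1467],"roll":0}
    - {"gripper":-0.3,"delta_pos":[0.2,-0.368,-0.1467],"roll":0}
    - {"gripper":-0.3,"delta_pos":[0.2,-0.368,-0.1467],"roll":0}
    - {"gripper":-0.3,"delta_pos":[0.2,-0.368,-0.1467],"roll":0}
    - {"gripper":-0.3,"delta_pos":[0.2,-0.368,-0.08],"roll":0}
    - {"gripper":-0.3,"delta_pos":[0.2,-0.368,-0.04],"roll":0}
    - {"gripper":-0.3,"delta_pos":[0.2,-0.368,-0.02],"roll":0}
    - {"gripper":-0.3,"delta_pos":[0.2,-0.368,-0.02],"roll":0}

```text
time_s: 8.9
eef_pos: [0.5993, 0.0943, 0.0116]
tcp_rot: [3.141, -0.001, -0.003]
wrist_force: [0.4, -0.2, -1.0]
width: 0.0384
grip_force: 20.0
```

```bash
python3 - <<'E'
from h import *
c,im=shot("wrist"); print(arm.state()["eef_pos"],arm.state()["wrist_force"])
cv2.imwrite("pics/c5.png",im)
E
```

```text
[0.60033913 0.09484752 0.01284558] [ 0.94254667  0.62107436 -0.84826654]
```

View pics/c5.png

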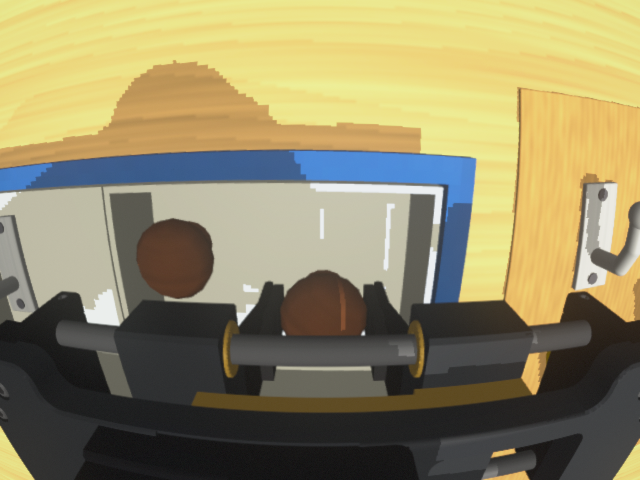

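The knob hangs over the free floor of its bin at (322,305), clear of the stock knob (175,258). Lowering slowly.

>>> step_arm:
  steps:
    - {"gripper":-0.3,"delta_pos":[0,0,0.004],"roll":0}
    - {"gripper":-0.3,"delta_pos":[0,0,0.008],"roll":0}
    - {"gripper":-0.3,"delta_pos":[0,0,0.012],"roll":0}
    - {"gripper":-0.3,"delta_pos":[0,0,0.012],"roll":0}

```text
time_s: 9.45
eef_pos: [0.5998, 0.0954, 0.0031]
tcp_rot: [3.141, 0.0, -0.001]
wrist_force: [0.1, 0.5, -0.1]
width: 0.0385
grip_force: 20.0
```

>>> step_arm:
  steps:
    - {"gripper":-0.3,"delta_pos":[0,0,0.0027],"roll":0}
    - {"gripper":-0.3,"delta_pos":[0,0,0.004],"roll":0}
    - {"gripper":-0.3,"delta_pos":[0,0,0.004],"roll":0}

```text
time_s: 9.82
eef_pos: [0.6004, 0.0955, 0.0023]
tcp_rot: [3.141, 0.002, 0.002]
wrist_force: [-2.8, 0.4, 9.6]
width: 0.0386
grip_force: 20.0
```

To row units: 375 mm is 0.5, -110 mm is -0.1467, 0.196 rad is 0.1248.

>>> step_arm:
  steps:
    - {"gripper":-0.3,"delta_pos":[0,0,-0.0027],"roll":0}
    - {"gripper":0.2,"delta_pos":[0,0,-0.0027],"roll":0}
    - {"gripper":0.38,"delta_pos":[0,0,-0.0027],"roll":0}
    - {"gripper":0.38,"delta_pos":[0,0,-0.0027],"roll":0}
    - {"gripper":0.38,"delta_pos":[0,0,-0.0533],"roll":0}
    - {"gripper":0.38,"delta_pos":[0,0,-0.1333],"roll":0}
    - {"gripper":-0.1,"delta_pos":[-0.1987,0.5,-0.1467],"roll":0.1248}
    - {"gripper":-0.1,"delta_pos":[-0.1987,0.5,-0.1467],"roll":0.1248}
    - {"gripper":-0.1,"delta_pos":[-0.1987,0.5,-0.1467],"roll":0.1248}
    - {"gripper":-0.1,"delta_pos":[-0.1987,0.5,-0.1467],"roll":0.1248}
    - {"gripper":-0.1,"delta_pos":[-0.1987,0.5,-0.1467],"roll":0.1248}
    - {"gripper":-0.1,"delta_pos":[-0.1987,0.5,-0.1467],"roll":0.1248}
    - {"gripper":-0.1,"delta_pos":[-0.1987,0.5,-0.1467],"roll":0.1248}
    - {"gripper":-0.1,"delta_pos":[-0.1987,0.5,-0.1467],"roll":0.1248}
    - {"gripper":-0.1,"delta_pos":[-0.1987,0.5,-0.1467],"roll":0.1248}
    - {"gripper":-0.1,"delta_pos":[-0.1987,0.5,-0.1467],"roll":0.1248}

```text
time_s: 11.82
eef_pos: [0.4516, -0.2786, 0.1102]
tcp_rot: [-3.127, 0.304, -0.0]
wrist_force: [-0.0, -0.4, 1.0]
width: 0.0391
grip_force: 0.0
```

```bash
python3 - <<'E'
from h import *
s=arm.state();c,im=shot("wrist","pics/w6.png"); print(s["eef_pos"],tyaw().round(3)[:2])
c2,t=shot("top"); t=cv2.resize(t[130:285,130:440],None,fx=2.06,fy=2.06)
cv2.imwrite("pics/c6.png",cv2.vconcat([im[170:450],t[:,:640] if t.shape[1]>=640 else cv2.copyMakeBorder(t,0,0,0,640-t.shape[1],0)]))
P=lambda r,q:np.array([.4515,-.2795,.0315])+r*np.array([np.cos(.196),-np.sin(.196),0])
print(c.proj([P(.042,0),P(-.042,0)]))
E
```

```text
[ 0.45164276 -0.27864865  0.11024228] [[ 0.981 -0.193  0.   ]
 [-0.193 -0.981  0.   ]]
[[324.82692418 184.91887797]
 [324.35755041 294.02092919]]
```

View pics/c6.png

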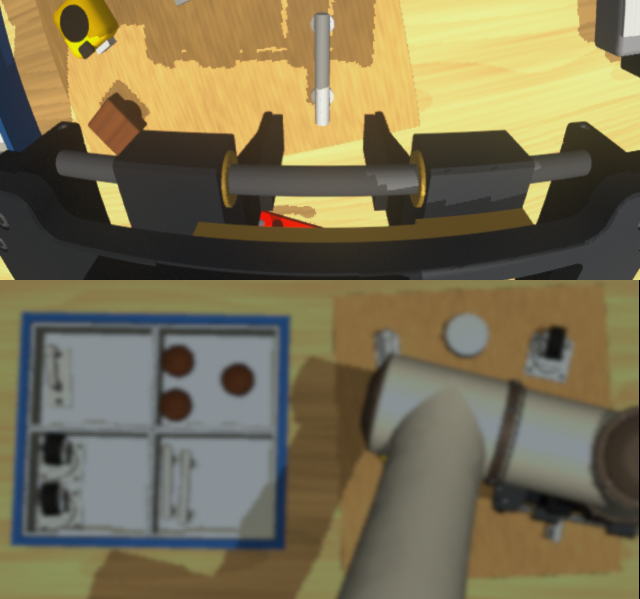

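The knob stands alone on its bin's free floor (top crop (238,380)). The pull is at (322,183)-(322,295) in the wrist picture, where predicted. Going down on it.

To row units: 113 mm is 0.1507, 105 mm is 0.14.

>>> step_arm:
  steps:
    - {"gripper":-0.1,"delta_pos":[0,0.0013,0.0733],"roll":0}
    - {"gripper":-0.1,"delta_pos":[0,0.0013,0.12],"roll":0}
    - {"gripper":-0.1,"delta_pos":[0,0.0013,0.14],"roll":0}
    - {"gripper":-0.1,"delta_pos":[0,0.0013,0.1507],"roll":0}
    - {"gripper":-0.1,"delta_pos":[0,0.0013,0.1507],"roll":0}
    - {"gripper":-0.95,"delta_pos":[0,0.0013,0.1507],"roll":0}
    - {"gripper":-0.95,"delta_pos":[0,0.0013,0.1507],"roll":0}
    - {"gripper":-0.95,"delta_pos":[0,0.0013,0.1507],"roll":0}
    - {"gripper":-0.95,"delta_pos":[0,0.0013,0.1507],"roll":0}
    - {"gripper":-0.95,"delta_pos":[0,0.0013,0.1507],"roll":0}
  squeeze: 30

```text
time_s: 13.18
eef_pos: [0.4511, -0.2807, -0.0025]
tcp_rot: [3.126, -0.307, 0.001]
wrist_force: [-0.5, -0.1, 1.6]
width: 0.0099
grip_force: 30.0
```

To row units: -374 mm is -0.4987, -110 mm is -0.1467, -0.184 rad is -0.1171.

>>> step_arm:
  steps:
    - {"gripper":-0.95,"delta_pos":[0,0,-0.0533],"roll":0}
    - {"gripper":-0.95,"delta_pos":[0,0,-0.1467],"roll":0}
    - {"gripper":-0.95,"delta_pos":[0,0,-0.1467],"roll":0}
    - {"gripper":-0.95,"delta_pos":[-0.0667,-0.4987,-0.1467],"roll":-0.1171}
    - {"gripper":-0.95,"delta_pos":[-0.0667,-0.4987,-0.1467],"roll":-0.1171}
    - {"gripper":-0.95,"delta_pos":[-0.0667,-0.4987,-0.1467],"roll":-0.1171}
    - {"gripper":-0.95,"delta_pos":[-0.0667,-0.4987,-0.1467],"roll":-0.1171}
    - {"gripper":-0.95,"delta_pos":[-0.0667,-0.4987,-0.1467],"roll":-0.1171}
    - {"gripper":-0.95,"delta_pos":[-0.0667,-0.4987,-0.1467],"roll":-0.1171}
    - {"gripper":-0.95,"delta_pos":[-0.0667,-0.4987,-0.1467],"roll":-0.1171}
    - {"gripper":-0.95,"delta_pos":[-0.0667,-0.4987,-0.1467],"roll":-0.1171}
    - {"gripper":-0.95,"delta_pos":[-0.0667,-0.4987,-0.1467],"roll":-0.1171}
    - {"gripper":-0.95,"delta_pos":[-0.0667,-0.4987,-0.08],"roll":-0.1171}
    - {"gripper":-0.95,"delta_pos":[-0.0667,-0.4987,-0.04],"roll":-0.1171}
    - {"gripper":-0.95,"delta_pos":[-0.0667,-0.4987,-0.02],"roll":-0.1171}
    - {"gripper":-0.95,"delta_pos":[-0.0667,-0.4987,-0.012],"roll":-0.1171}
    - {"gripper":-0.95,"delta_pos":[-0.0667,-0.4987,-0.012],"roll":-0.1171}

```text
time_s: 15.3
eef_pos: [0.4748, 0.0952, 0.0063]
tcp_rot: [3.141, -0.021, -0.0]
wrist_force: [-0.4, -0.1, -0.7]
width: 0.01
grip_force: 30.0
```

To row units: 5 mm is 0.0067, 4 mm is 0.0053.

>>> step_arm:
  steps:
    - {"gripper":-0.95,"delta_pos":[0,0,0.0027],"roll":0}
    - {"gripper":-0.95,"delta_pos":[0,0,0.0053],"roll":0}
    - {"gripper":-0.95,"delta_pos":[0,0,0.0067],"roll":0}
    - {"gripper":-0.95,"delta_pos":[0,0,0.0067],"roll":0}

```text
time_s: 15.8
eef_pos: [0.4751, 0.0963, 0.0024]
tcp_rot: [-3.141, 0.017, -0.002]
wrist_force: [-1.5, -1.0, 6.7]
width: 0.0099
grip_force: 30.0
```

To row units: 175 mm is 0.2333, 149 mm is 0.1987, -0.084 rad is -0.0535.

>>> step_arm:
  steps:
    - {"gripper":-0.95,"delta_pos":[0,0,-0.0013],"roll":0}
    - {"gripper":-0.4,"delta_pos":[0,0,-0.0013],"roll":0}
    - {"gripper":-0.2,"delta_pos":[0,0,-0.0013],"roll":0}
    - {"gripper":-0.2,"delta_pos":[0,0,-0.0013],"roll":0}
    - {"gripper":-0.2,"delta_pos":[0,0,-0.0533],"roll":0}
    - {"gripper":-0.2,"delta_pos":[0,0,-0.1333],"roll":0}
    - {"gripper":0,"delta_pos":[0.1987,0.2333,-0.1467],"roll":-0.0535}
    - {"gripper":0,"delta_pos":[0.1987,0.2333,-0.1467],"roll":-0.0535}
    - {"gripper":0,"delta_pos":[0.1987,0.2333,-0.1467],"roll":-0.0535}
    - {"gripper":0,"delta_pos":[0.1987,0.2333,-0.1467],"roll":-0.0535}
    - {"gripper":0,"delta_pos":[0.1987,0.2333,-0.1467],"roll":-0.0535}
    - {"gripper":0,"delta_pos":[0.1987,0.2333,-0.1467],"roll":-0.0535}

```text
time_s: 17.3
eef_pos: [0.6207, -0.0806, 0.1106]
tcp_rot: [-3.139, -0.113, 0.003]
wrist_force: [0.2, 0.4, -0.7]
width: 0.0435
grip_force: 0.0
```

```bash
python3 - <<'E'
from h import *
s=arm.state();c,im=shot("wrist","pics/w7.png"); print(s["eef_pos"],tyaw().round(3)[:2])
c2,t=shot("top"); t=cv2.resize(t[130:285,130:440],None,fx=2.06,fy=2.06)
o=np.array([.626,-.081,.003]);M=R.from_rotvec([0,0,.072]).as_matrix()
K=[o+M@np.array(p) for p in((.035,.014,.005),(.035,-.014,.005),(-.035,.014,.005),(-.035,-.014,.005),(.024,0,.041),(-.01,0,.03))]
for q in c.proj(K): print(q.round()); cv2.circle(im,tuple(int(v) for v in q.round()),2,(0,0,255),-1)
cv2.imwrite("pics/c7.png",cv2.vconcat([im[130:410],cv2.copyMakeBorder(t,0,0,0,640-t.shape[1],0)]))
E
```

```text
[ 0.62072082 -0.08063679  0.11057729] [[ 0.997  0.073 -0.001]
 [ 0.073 -0.997  0.   ]]
[306. 182.]
[343. 182.]
[307. 268.]
[341. 268.]
[325. 206.]
[324. 249.]
```

View pics/c7.png

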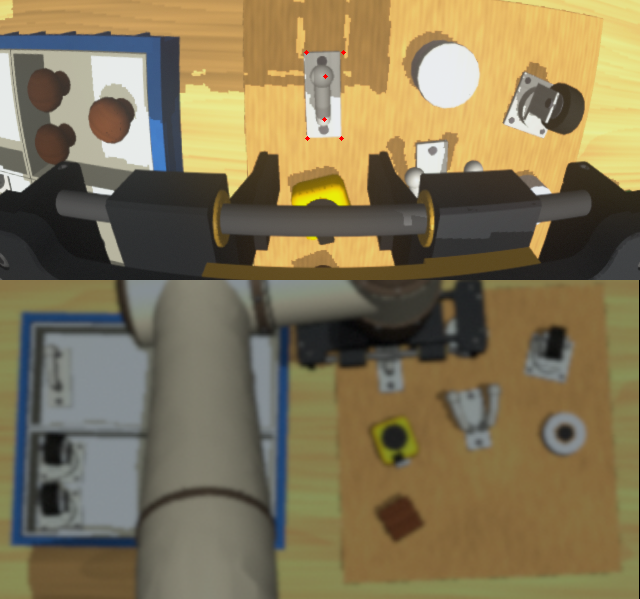

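The hook fits the predicted outline (red dots) within about 1 mm, with its ball toward +x at (321,205). Descending to pinch the prong.

To row units: 113 mm is 0.1507, 105 mm is 0.14.

>>> step_arm:
  steps:
    - {"gripper":0,"delta_pos":[0,-0.0013,0.0733],"roll":0}
    - {"gripper":0,"delta_pos":[0,-0.0013,0.12],"roll":0}
    - {"gripper":0,"delta_pos":[0,-0.0013,0.14],"roll":0}
    - {"gripper":0,"delta_pos":[0,-0.0013,0.1507],"roll":0}
    - {"gripper":0,"delta_pos":[0,-0.0013,0.1507],"roll":0}
    - {"gripper":-0.95,"delta_pos":[0,-0.0013,0.1507],"roll":0}
    - {"gripper":-0.95,"delta_pos":[0,-0.0013,0.1507],"roll":0}
    - {"gripper":-0.95,"delta_pos":[0,-0.0013,0.1507],"roll":0}
    - {"gripper":-0.95,"delta_pos":[0,-0.0013,0.1507],"roll":0}
    - {"gripper":-0.95,"delta_pos":[0,-0.0013,0.1507],"roll":0}
  squeeze: 40

```text
time_s: 18.65
eef_pos: [0.6216, -0.0799, -0.0015]
tcp_rot: [3.139, 0.114, 0.0]
wrist_force: [-0.5, -0.1, -0.0]
width: 0.0096
grip_force: 40.0
```

To row units: -324 mm is -0.432, -110 mm is -0.1467, 0.085 rad is 0.0541.

>>> step_arm:
  steps:
    - {"gripper":-0.95,"delta_pos":[0,0,-0.0533],"roll":0}
    - {"gripper":-0.95,"delta_pos":[0,0,-0.1467],"roll":0}
    - {"gripper":-0.95,"delta_pos":[0,0,-0.1467],"roll":0}
    - {"gripper":-0.95,"delta_pos":[0,-0.432,-0.1467],"roll":0.0541}
    - {"gripper":-0.95,"delta_pos":[0,-0.432,-0.1467],"roll":0.0541}
    - {"gripper":-0.95,"delta_pos":[0,-0.432,-0.1467],"roll":0.0541}
    - {"gripper":-0.95,"delta_pos":[0,-0.432,-0.1467],"roll":0.0541}
    - {"gripper":-0.95,"delta_pos":[0,-0.432,-0.1467],"roll":0.0541}
    - {"gripper":-0.95,"delta_pos":[0,-0.432,-0.1467],"roll":0.0541}
    - {"gripper":-0.95,"delta_pos":[0,-0.432,-0.1467],"roll":0.0541}
    - {"gripper":-0.95,"delta_pos":[0,-0.432,-0.1467],"roll":0.0541}
    - {"gripper":-0.95,"delta_pos":[0,-0.432,-0.08],"roll":0.0541}
    - {"gripper":-0.95,"delta_pos":[0,-0.432,-0.04],"roll":0.0541}
    - {"gripper":-0.95,"delta_pos":[0,-0.432,-0.02],"roll":0.0541}
    - {"gripper":-0.95,"delta_pos":[0,-0.432,-0.0133],"roll":0.0541}
    - {"gripper":-0.95,"delta_pos":[0,-0.432,-0.0133],"roll":0.0541}

```text
time_s: 20.65
eef_pos: [0.5989, 0.2433, 0.0091]
tcp_rot: [-3.141, 0.021, -0.002]
wrist_force: [-0.6, 0.8, -0.7]
width: 0.0098
grip_force: 40.0
```

To row units: 5 mm is 0.0067, 4 mm is 0.0053.

>>> step_arm:
  steps:
    - {"gripper":-0.95,"delta_pos":[0,0,0.0027],"roll":0}
    - {"gripper":-0.95,"delta_pos":[0,0,0.0053],"roll":0}
    - {"gripper":-0.95,"delta_pos":[0,0,0.0067],"roll":0}
    - {"gripper":-0.95,"delta_pos":[0,0,0.0067],"roll":0}

```text
time_s: 21.15
eef_pos: [0.5982, 0.2436, 0.0035]
tcp_rot: [-3.141, 0.02, -0.0]
wrist_force: [0.0, -0.1, 0.4]
width: 0.0097
grip_force: 40.0
```

To row units: 2 mm is 0.0027, 1 mm is 0.0013.

>>> step_arm:
  steps:
    - {"gripper":-0.95,"delta_pos":[0,0,0.0013],"roll":0}
    - {"gripper":-0.95,"delta_pos":[0,0,0.0027],"roll":0}
    - {"gripper":-0.95,"delta_pos":[0,0,0.0027],"roll":0}

```text
time_s: 21.52
eef_pos: [0.5982, 0.2436, 0.0034]
tcp_rot: [3.141, -0.019, 0.001]
wrist_force: [-4.4, -0.5, 9.4]
width: 0.0098
grip_force: 40.0
```

To row units: 515 mm is 0.6867, -130 mm is -0.1733, 0.216 rad is 0.1375.

>>> step_arm:
  steps:
    - {"gripper":-0.95,"delta_pos":[0,0,-0.0013],"roll":0}
    - {"gripper":-0.4,"delta_pos":[0,0,-0.0013],"roll":0}
    - {"gripper":-0.3,"delta_pos":[0,0,-0.0013],"roll":0}
    - {"gripper":-0.3,"delta_pos":[0,0,-0.0013],"roll":0}
    - {"gripper":-0.3,"delta_pos":[0,0,-0.0533],"roll":0}
    - {"gripper":-0.3,"delta_pos":[0,0,-0.1333],"roll":0}
    - {"gripper":0.1,"delta_pos":[0.064,0.6867,-0.1733],"roll":0.1375}
    - {"gripper":0.1,"delta_pos":[0.064,0.6867,-0.1733],"roll":0.1375}
    - {"gripper":0.1,"delta_pos":[0.064,0.6867,-0.1733],"roll":0.1375}
    - {"gripper":0.1,"delta_pos":[0.064,0.6867,-0.1733],"roll":0.1375}
    - {"gripper":0.1,"delta_pos":[0.064,0.6867,-0.1733],"roll":0.1375}
    - {"gripper":0.1,"delta_pos":[0.064,0.6867,-0.1733],"roll":0.1375}
    - {"gripper":0.1,"delta_pos":[0.064,0.6867,-0.1733],"roll":0.1375}
    - {"gripper":0.1,"delta_pos":[0.064,0.6867,-0.1733],"roll":0.1375}
    - {"gripper":0.1,"delta_pos":[0.064,0.6867,-0.1733],"roll":0.1375}
    - {"gripper":0.1,"delta_pos":[0.064,0.6867,-0.1733],"roll":0.1375}
    - {"gripper":0.1,"delta_pos":[0.064,0.6867,-0.1733],"roll":0.1375}

```text
time_s: 23.65
eef_pos: [0.6395, -0.2708, 0.1309]
tcp_rot: [-3.121, 0.357, 0.001]
wrist_force: [0.7, -0.5, -0.4]
width: 0.0476
grip_force: 0.0
```

```bash
python3 - <<'E'
from h import *
s=arm.state();c,im=shot("wrist","pics/w8.png"); print(s["eef_pos"],tyaw().round(3)[:2])
c2,t=shot("top"); t=cv2.resize(t[130:285,130:440],None,fx=2.06,fy=2.06)
o=np.array([.632,-.270,.003]);M=R.from_rotvec([0,0,-.228]).as_matrix()
K=[o+M@np.array(p) for p in((.025,.025,.004),(.025,-.025,.004),(-.025,.025,.004),(-.025,-.025,.004),(-.01,.009,.04),(.03,.009,.04),(.03,-.009,.04),(.01,0.009,.06),(.01,-.009,.06))]
for q in c.proj(K): print(q.round()); cv2.circle(im,tuple(int(v) for v in q.round()),1,(0,0,255),-1)
cv2.imwrite("pics/c8.png",cv2.vconcat([im[110:390],cv2.copyMakeBorder(t,0,0,0,640-t.shape[1],0)]))
E
```

```text
[ 0.63945382 -0.27076461  0.13093667] [[ 0.974 -0.225 -0.   ]
 [-0.225 -0.974  0.   ]]
[295. 205.]
[354. 205.]
[296. 261.]
[353. 261.]
[313. 260.]
[313. 209.]
[337. 209.]
[312. 243.]
[338. 243.]
```

View pics/c8.png

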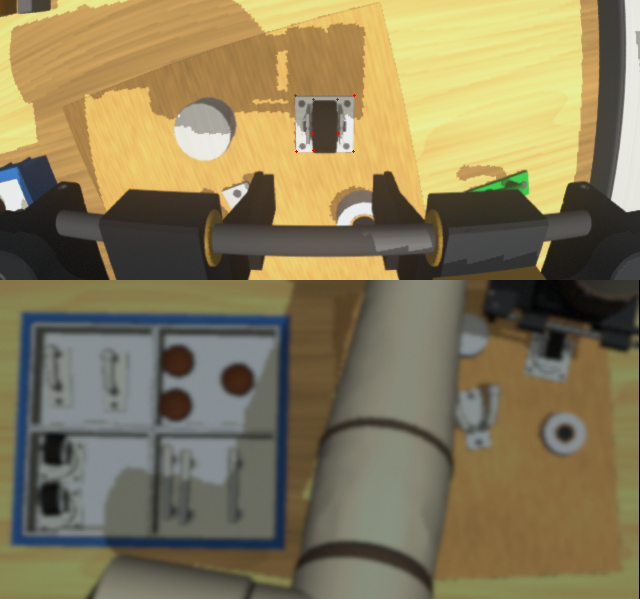

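The three placed pieces each stand in their bins. The castor fits the predicted plate and wheel outline (plate centre (324,233)). Descending onto it.

To row units: 132 mm is 0.176, 122 mm is 0.1627.

>>> step_arm:
  steps:
    - {"gripper":0.1,"delta_pos":[0,0,0.08],"roll":0}
    - {"gripper":0.1,"delta_pos":[0,0,0.1333],"roll":0}
    - {"gripper":0.1,"delta_pos":[0,0,0.1627],"roll":0}
    - {"gripper":0.1,"delta_pos":[0,0,0.176],"roll":0}
    - {"gripper":0.1,"delta_pos":[0,0,0.176],"roll":0}
    - {"gripper":-0.6,"delta_pos":[0,0,0.176],"roll":0}
    - {"gripper":-0.6,"delta_pos":[0,0,0.176],"roll":0}
    - {"gripper":-0.6,"delta_pos":[0,0,0.176],"roll":0}
    - {"gripper":-0.6,"delta_pos":[0,0,0.176],"roll":0}
  squeeze: 40

```text
time_s: 24.88
eef_pos: [0.64, -0.2723, 0.0003]
tcp_rot: [3.121, -0.358, 0.002]
wrist_force: [-0.6, 0.8, 3.2]
width: 0.028
grip_force: 40.0
```

To row units: -460 mm is -0.6133, -266 mm is -0.3547, -0.215 rad is -0.1369.

>>> step_arm:
  steps:
    - {"gripper":-0.6,"delta_pos":[0,0,-0.0533],"roll":0}
    - {"gripper":-0.6,"delta_pos":[0,0,-0.1467],"roll":0}
    - {"gripper":-0.6,"delta_pos":[0,0,-0.1467],"roll":0}
    - {"gripper":-0.6,"delta_pos":[-0.3547,-0.6133,-0.1467],"roll":-0.1369}
    - {"gripper":-0.6,"delta_pos":[-0.3547,-0.6133,-0.1467],"roll":-0.1369}
    - {"gripper":-0.6,"delta_pos":[-0.3547,-0.6133,-0.1467],"roll":-0.1369}
    - {"gripper":-0.6,"delta_pos":[-0.3547,-0.6133,-0.1467],"roll":-0.1369}
    - {"gripper":-0.6,"delta_pos":[-0.3547,-0.6133,-0.1467],"roll":-0.1369}
    - {"gripper":-0.6,"delta_pos":[-0.3547,-0.6133,-0.1467],"roll":-0.1369}
    - {"gripper":-0.6,"delta_pos":[-0.3547,-0.6133,-0.1467],"roll":-0.1369}
    - {"gripper":-0.6,"delta_pos":[-0.3547,-0.6133,-0.1467],"roll":-0.1369}
    - {"gripper":-0.6,"delta_pos":[-0.3547,-0.6133,-0.1467],"roll":-0.1369}
    - {"gripper":-0.6,"delta_pos":[-0.3547,-0.6133,-0.1467],"roll":-0.1369}
    - {"gripper":-0.6,"delta_pos":[-0.3547,-0.6133,-0.1467],"roll":-0.1369}
    - {"gripper":-0.6,"delta_pos":[-0.3547,-0.6133,-0.1467],"roll":-0.1369}

```text
time_s: 26.75
eef_pos: [0.4848, 0.2349, 0.1089]
tcp_rot: [3.141, -0.024, -0.001]
wrist_force: [0.3, 0.4, -2.1]
width: 0.0277
grip_force: 40.0
```

```bash
python3 - <<'E'
from h import *
c,im=shot("wrist","pics/w9.png"); print(arm.state()["eef_pos"],tyaw().round(3)[:2])
E
```

```text
[0.48489692 0.23496508 0.10899243] [[ 1.    -0.016 -0.001]
 [-0.016 -1.    -0.   ]]
```

View pics/w9.png

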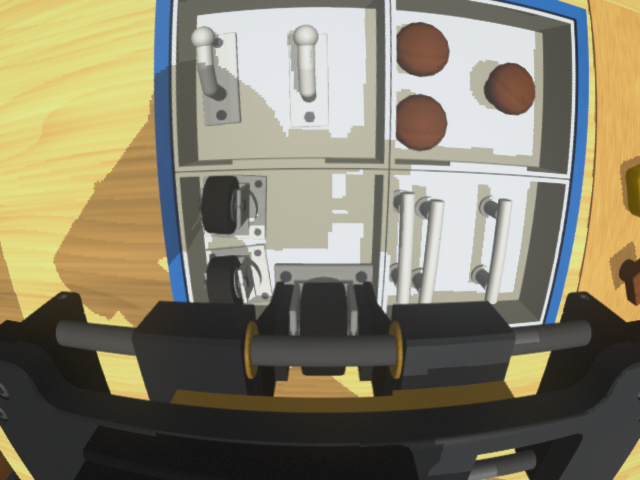

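The castor is upright in the gripper, and the hook, knob and pull stand upright beside their stock. Lowering the castor at its spot in the castor bin.

To row units: 104 mm is 0.1387, 102 mm is 0.136.

>>> step_arm:
  steps:
    - {"gripper":-0.6,"delta_pos":[0,0,0.0667],"roll":0}
    - {"gripper":-0.6,"delta_pos":[0,0,0.1067],"roll":0}
    - {"gripper":-0.6,"delta_pos":[0,0,0.1267],"roll":0}
    - {"gripper":-0.6,"delta_pos":[0,0,0.1333],"roll":0}
    - {"gripper":-0.6,"delta_pos":[0,0,0.136],"roll":0}
    - {"gripper":-0.6,"delta_pos":[0,0,0.1387],"roll":0}
    - {"gripper":-0.6,"delta_pos":[0,0,0.1387],"roll":0}

```text
time_s: 27.68
eef_pos: [0.4851, 0.2365, 0.0059]
tcp_rot: [-3.141, 0.022, -0.001]
wrist_force: [-0.3, 0.7, -1.1]
width: 0.0278
grip_force: 40.0
```

To row units: 2 mm is 0.0027, 1 mm is 0.0013.

>>> step_arm:
  steps:
    - {"gripper":-0.6,"delta_pos":[0,0,0.0013],"roll":0}
    - {"gripper":-0.6,"delta_pos":[0,0,0.0027],"roll":0}
    - {"gripper":-0.6,"delta_pos":[0,0,0.0027],"roll":0}

```text
time_s: 28.05
eef_pos: [0.4851, 0.2365, 0.0052]
tcp_rot: [-3.141, 0.02, -0.002]
wrist_force: [-3.2, -0.6, 9.1]
width: 0.0277
grip_force: 40.1
```

Contact. Releasing and retreating.

To row units: -250 mm is -0.3333, -100 mm is -0.1333.

>>> step_arm:
  steps:
    - {"gripper":-0.6,"delta_pos":[0,0,-0.0013],"roll":0}
    - {"gripper":-0.1,"delta_pos":[0,0,-0.0013],"roll":0}
    - {"gripper":-0.05,"delta_pos":[0,0,-0.0013],"roll":0}
    - {"gripper":-0.05,"delta_pos":[0,0,-0.0013],"roll":0}
    - {"gripper":-0.05,"delta_pos":[0,0,-0.0533],"roll":0}
    - {"gripper":-0.05,"delta_pos":[0,0,-0.1333],"roll":0}
    - {"gripper":-0.05,"delta_pos":[0,0,-0.3333],"roll":0}
    - {"gripper":-0.05,"delta_pos":[0,0,-0.3333],"roll":0}
    - {"gripper":-0.05,"delta_pos":[0,0,-0.3333],"roll":0}
    - {"gripper":-0.05,"delta_pos":[0,0,-0.3333],"roll":0}

```text
time_s: 29.3
eef_pos: [0.4853, 0.2365, 0.255]
tcp_rot: [-3.139, 0.022, -0.005]
wrist_force: [0.5, 0.3, -0.2]
width: 0.0412
grip_force: 0.0
```

```bash
python3 - <<'E'
from h import *
c,im=shot("wrist","pics/w10.png"); print(arm.state()["eef_pos"])
E
```

```text
[0.48432535 0.23596658 0.25279183]
```

View pics/w10.png

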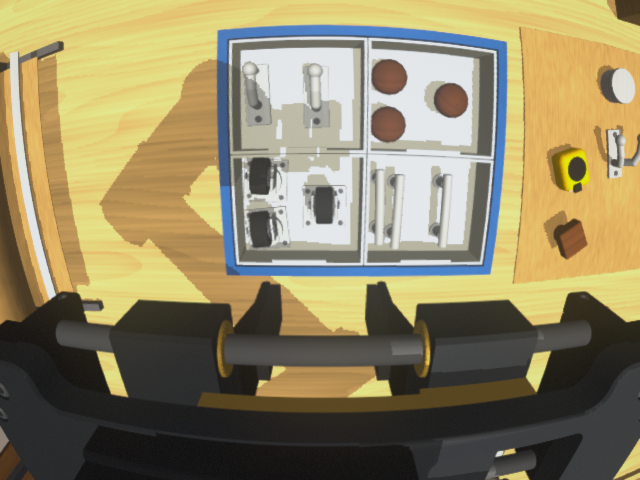

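All four pieces stand upright in their bins: hook (315,95), knob (450,100), castor (324,205), pull (444,210). The square knob and double hook are still on the sheet.

```bash
python3 -c "
from workcell import hand_in
print(hand_in())"
```

```text
the job is handed in; nothing more can be done
None
```

The knob, pull, hook and castor each stand upright on the free floor of their own bin, the square knob and double hook were left untouched, and the job was handed in at about 29 s of robot time.

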